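Unlock the sample tote's gate and hold it open

TASK

Lift the dropper bottle away from in front of the grey tote's barred gate and stand it upright on the worktop, well clear of the gate's swing. Then, on the tote's lid, squeeze the first catch (the one nearer the hinge and farther from the gate) fully shut, then the second one, and swing the gate, which has a black grip post on top, past its detent until it is wide open (about 77 degrees), without hitting the bottle, so that the sample tray can be drawn out. Finish while still holding the gate there with the fingers, as it swings back if let go, and leave the other things on the bench where they are.

Things in the scene. Friction and masses are not known exactly. Their poses are not given: they have to be found in the camera images.
- tote: Grey sheet-metal sample tote with an aluminium lid, fixed to the worktop, 132 x 206 mm, lid top at 98 mm height (all heights: above the worktop). Origin at the underside; x points from the gate side into the tote, y along the gate towards its hinge, z up; turned by up to 0.25 rad. The gate closes the -x side. Catch plates rise to 145 mm, the gate's post to 150 mm, nothing higher.
- gate_swing (a joint): Hinge of the barred steel gate, rad: 0 shut, grows as it swings outwards, clockwise from above, to the stop at 1.6. It reaches 175 mm from the axis (188 mm with the hook on its free end), from 12 to 100 mm height. A spring pulls it shut (0.1 N m shut, 0.3 N m wide open); a sprung roller detent resists between about 0.3 and 0.6 rad. Let go beyond, it falls back to below 1 rad.
- gate_hinge (a point): Point on the gate's vertical hinge axis, 100 mm above the worktop. In the tote frame at x = -66, y = +90 mm.
- gate: The gate with its bars, hook and black grip post; origin on the hinge axis at worktop level, at x = -66, y = +90 mm in the tote frame. The post stands 105 mm from the axis: at gate angle a it is at x = -66 - 105 sin a, y = 90 - 105 cos a (mm) in the tote frame.
- post_mid (a point): Point on the axis of the black post to grip it at, 132 mm above the worktop. The post is 14 mm in diameter and 50 mm high (top at 150 mm); round, so fingers can keep their direction while the gate turns.
- first_catch (a joint): Slide of the first catch, m: 0 locked (starts at 0 to 0.002), 0.014 squeezed fully shut; counts as shut above 0.010. Its upright dark trigger slides along the tote's +x towards the fixed lug beside it, has 4 N friction and stays where it is left. Its steel tongue blocks the second catch until it has moved 7 mm.
- first_trigger (a point): Centre of the upper part of the first catch's moving trigger, 133 mm above the worktop: an upright dark plate 7 mm thick (tote x), 20 mm wide (tote y), its top at 145 mm. In the tote frame x = 23 mm when locked, 37 mm when shut; y = 30 mm.
- first_lug (a point): Centre, at 133 mm height, of the first catch's fixed lug: an upright dark plate as the trigger (7 x 20 mm, top at 145 mm), at x = 49, y = 30 mm in the tote frame. It does not yield: trigger and lug together measure 33 mm over their outer faces when locked, 19 mm when shut, along the tote's x.
- second_catch (a joint): Slide of the second catch, m: 0 locked, 0.014 squeezed fully shut. Its trigger slides along the tote's +y towards its fixed lug; 4 N friction, stays where it is left. Its bolt holds the gate's hook until it has moved about 9 mm. It counts as shut above 0.010.
- second_trigger (a point): Centre of the upper part of the second catch's moving trigger, 133 mm above the worktop: upright dark plate 20 mm wide (tote x), 7 mm thick (tote y), top at 145 mm. In the tote frame x = 0; y = -63.5 mm when locked, -49.5 mm when shut.
- second_lug (a point): Centre, at 133 mm height, of the second catch's fixed lug, a like plate at x = 0, y = -37.5 mm in the tote frame. It does not yield: 33 mm over the outer faces when locked, 19 mm when shut, along the tote's y. Below 116 mm height the lid carries low bars and the hook around both catches, so fingertips should stay above 117 mm.
- bottle_center (a point): Centre of the body of the brown glass dropper bottle, 35 mm above its foot. Round body 33 mm in diameter to about 60 mm height, shoulder and black dropper above, 102 mm high in all, about 70 g; z axis up. It stands on the worktop before the gate, in its swing. Put aside it must stand more than 220 mm (horizontally) from point gate_hinge.
- bottle: The same bottle; origin at the middle of its foot.
- viewer_mid (a point): Black stand loupe, 40 mm in diameter and 42 mm high, a bystander; point half-way up.
- counter_mid (a point): Grey handheld counter with keys, 105 x 48 x 22 mm, lying flat, a bystander; point half-way up.
- mount_mid (a point): Black round resin mount, 32 mm in diameter and 20 mm high, a bystander; point half-way up.
There are look-alikes about, which are no part of the job. What is shaped like the bottle but orange, pink or red is not meant.

How it is judged:
On the way, in this order (a step that is already met when the one before it is completed fails the run):
1. the bottle stands upright and at rest on the worktop, released, out of the gate's swing (horizontal distance between bottle_center and gate_hinge above 0.22 m and angle between bottle_center's own z axis and vertical below 0.15 rad and height (world z) of bottle_center below 0.042 m and linear speed of bottle below 0.03 m/s and contact force between the fingers and bottle below 0.1 N), for 0.2 s.
2. the first catch is squeezed shut (value of joint first_catch above 0.01 m), for 0.1 s.
3. the second catch is squeezed shut (value of joint second_catch above 0.01 m), for 0.1 s.
4. the gate is swung past its detent by the fingers (value of joint gate_swing above 0.95 rad and contact force between the fingers and gate above 0.3 N), for 0.05 s.
At the end, for the whole second after the job is handed in: The gate stands still at more than 1.2 rad (69 degrees), held by the fingers (more than 0.5 N); both catches are shut to beyond 10 of their 14 mm; the bottle stands upright (within 0.15 rad) and still on the worktop, more than 220 mm from the gate's hinge axis (value of joint gate_swing above 1.2 rad and velocity of joint gate_swing between -0.1 and 0.1 rad/s and contact force between the fingers and gate above 0.5 N and value of joint each of first_catch, second_catch above 0.01 m and horizontal distance between bottle_center and gate_hinge above 0.22 m and angle between bottle_center's own z axis and vertical below 0.15 rad and height (world z) of bottle_center below 0.042 m and linear speed of bottle below 0.03 m/s); the arm keeps its last pose, push and grip.
It fails at once if the bottle is knocked over (angle between bottle_center's own z axis and vertical above 0.7 rad).
It fails at once if the gate hits the bottle (contact force between gate and bottle above 0.5 N).
It fails at once if the loupe is shifted by more than 20 mm (distance of viewer_mid from where it was at the start of the episode above 0.02 m).
It fails at once if the handheld counter is shifted by more than 20 mm (distance of counter_mid from where it was at the start of the episode above 0.02 m).
It fails at once if the black resin mount is shifted by more than 20 mm (distance of mount_mid from where it was at the start of the episode above 0.02 m).
It also fails if it takes over 72 s, if anything falls off the work surface, if the arm or the gripper's body presses on something with over 40 N, if the wrist force passes 120 N, or if a joint passes its speed limit or range.

ROBOT

A 6-joint arm with a two-finger parallel gripper is mounted at the origin on a cart in front of the work surface, level with it; the furniture and walls round the work are solid. World frame = base frame: x ahead of the robot, y to its left, z up, the work surface at z = 0. Lengths are in m, angles in rad, forces in N, time in s.
With the tool pointing down it reaches from about 0.3 to 0.85 m from the base axis. Payload 4.2 kg.
Tool frame: the origin (TCP) lies at the very end of the fingers, on their centre line; the grasp point (between the pads) lies 19 mm behind it; z points along the fingers, y is the line along which they close (so a half turn about z gives the same grasp; the last joint's range is limited). The gripper opens to 91 mm and grips with 3 to 60 N. Pads are 32 mm wide; open, the fingers measure 118 mm over their backs; the gripper's body (76 mm by 178 mm) begins 60 mm behind the grasp point.
Start: joints at [-1.183, 0.32, 1.565, -0, 1.257, -0.02], TCP at [0.228, -0.528, 0.177] pointing down, gripper open.
Joint ranges: [-3.11, 3.11], [-0.84, 2.01], [0.21, 2.61], [-1.34, 4.49], [0.05, 2.63], [-2.56, 2.56]. Speed limits (rad/s): [2.57, 2.57, 3.14, 3.14, 3.14, 3.14].

INTERFACE

Orientations are given as a rotation vector (axis times angle).
In Python, from bench import manip, eyes gives the robot as it stands.
- The arm moves only by the shell command python3 -m crank 'ROWS' [OPENING] [FORCE]. ROWS is JSON, a list of rows, each an object of numbers: "tx", "ty", "tz": the shift along the tool's x, y, z in m; "rx", "ry", "rz": the turn, a rotation vector about the tool's x, y, z in degrees. A call has 1 to 10 rows; each row is the pose to reach, as a shift and turn from the pose commanded when the call began, along the tool's axes at that moment; what a row does not reach only later rows make up. A row lasts 1/8 s, in which the tool goes at most 62.5 mm and 10.7 degrees, less where a joint would pass 70% of its speed; a pose out of reach is approached as far as the arm can. A call with a gripper value outside its range is refused whole. OPENING is the finger opening in m, from 0 to 0.0912, set as the call begins (- or left out, the last holds). The fingers move at their own pace and stop on an object; FORCE is the grip in N (left out, the last holds). Time passes only in rows, so rows that repeat a pose let the fingers close. It gives the time, the measured TCP pose, the force, the opening and the grip force at its end, in the units of the state.
- manip.observe(): the state, without advancing time (a new reading comes with each control period).
- eyes.camera(name): name is "side" or "top"; returns a dict with "image" (400x640x3 uint8, red, green, blue), "depth" (400x640 float32, m along the optical axis (not along the pixel's ray), 0 where there is no reading), "mtx" (3x3 intrinsics, pixels), "extrinsics" (4x4, takes a point from camera to world coordinates). Camera axes: x right, y up, looking along -z (the intrinsics and any distortion apply to the point x, -y, -z); pixel columns grow to the right and rows downward; lengths in m; the calibration is good to about 2 mm. A picture is of the moment at which its call begins.
- manip.job_done(): hands the job in; it is judged then, once.
The state is a dict: "time": time; "qpos": joint angles; "joint_vel": joint speeds; "joint_efforts": joint torques, N m; "position": TCP position; "orientation": TCP orientation; "contact_force": force on the tool from outside, world axes, zero at the start; "torque": the same for the moment, N m; "grip_width": finger opening in m; "grasp_force": force on a finger pad.
Only numpy, scipy, OpenCV 4.12 (cv2) and the standard library are available. Lean on these libraries where they do the work, as an engineer would, in place of code of your own. Each camera call takes 0.05 s, during which the arm holds its last target. There are 200 camera calls.

## Working session

There is one attempt and no reset: what is moved stays moved. The work goes in short steps, Python scripts to look and compute and a shell command to move; the robot and the scene stay as the last step left them, time stands still between calls to the robot, and variables do not carry over. Pictures are saved under pics/ and viewed, at most 10 in all, crops included, and the job is handed in when it is done.

```bash
mkdir -p pics; ls; python3 - <<'E'
from bench import manip, eyes
import cv2,numpy as np
print(manip.observe())
for n in("top","side"):
    c=eyes.camera(n); cv2.imwrite(f"pics/{n}0.png",c["image"][:,:,::-1]); np.savez(f"{n}0.npz",**c)
    print(n,c["mtx"],c["extrinsics"],[k for k in c])
E
```

```text
pics
{'time': 0.0, 'qpos': array([-1.18298755e+00,  3.20281491e-01,  1.56568313e+00, -1.58808468e-05,
        1.25738147e+00, -1.99879566e-02]), 'joint_vel': array([ 7.75975162e-04,  1.73131580e-03, -5.13068834e-04, -1.92294549e-03,
        6.99804144e-05, -4.39260205e-05]), 'joint_efforts': array([-5.11405287e-04, -4.12454367e+01, -2.31971347e+01,  7.28196977e-02,
        4.57829784e-02, -1.37342981e-04]), 'position': array([ 0.22782403, -0.5273191 ,  0.17632472]), 'orientation': array([-3.07482639e+00, -6.35795327e-01,  5.26728195e-04]), 'contact_force': array([-0.15194631,  0.5068869 , -0.40410691]), 'torque': array([ 0.01681931, -0.01676917,  0.00723464]), 'grasp_force': 0.0, 'grip_width': 0.09116739073023523}
top [[445.26417908   0.         315.19398703]
 [  0.         445.26417908 201.76668871]
 [  0.           0.           1.        ]] [[-7.71448527e-03  9.81323680e-01 -1.92209058e-01  2.54387365e-01]
 [-9.99969843e-01 -7.39867234e-03  2.36076416e-03  4.95359157e-02]
 [ 8.94581926e-04  1.92221474e-01  9.81351163e-01  1.29986769e+00]
 [ 0.00000000e+00  0.00000000e+00  0.00000000e+00  1.00000000e+00]] ['image', 'depth', 'mtx', 'extrinsics']
side [[400.34665222   0.         309.88502604]
 [  0.         400.34665222 201.70216481]
 [  0.           0.           1.        ]] [[-0.8459665   0.4332889  -0.31080768  0.17780954]
 [-0.53322003 -0.68286431  0.49937234  0.54911331]
 [ 0.00413303  0.58818115  0.80871865  0.91784573]
 [ 0.          0.          0.          1.        ]] ['image', 'depth', 'mtx', 'extrinsics']
```

View pics/top0.png

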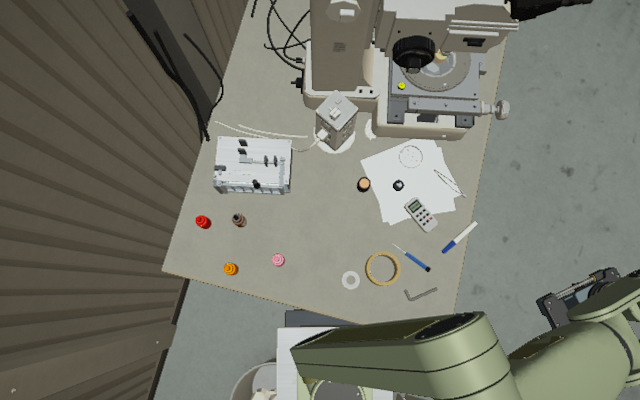

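View pics/side0.png

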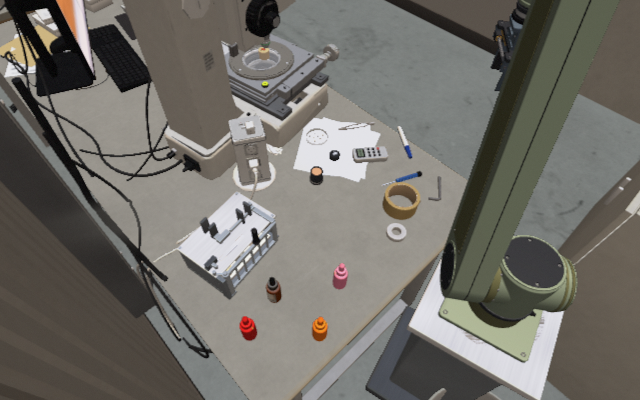

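The top view shows the tote at about (253,165), gate facing the robot, with the black post at (256,184). There are four bottle shapes: brown (239,220), red (202,222), orange (230,269) and pink (278,260). Only the brown one fits by colour, and it stands before the gate. The loupe is at (363,184), the mount at (398,185) and the counter at (420,213).

```bash
cat > h.py <<'E'
import numpy as np, cv2
def cloud(c):
    h,w=c["depth"].shape; K=c["mtx"]; u,v=np.meshgrid(np.arange(w),np.arange(h)); d=c["depth"]
    P=np.stack([(u-K[0,2])/K[0,0]*d,-(v-K[1,2])/K[1,1]*d,-d],-1)
    E=c["extrinsics"]; W=P@E[:3,:3].T+E[:3,3]; W[d==0]=np.nan
    return W
def ray(c,u,v,z):
    K=c["mtx"];E=c["extrinsics"]; r=E[:3,:3]@np.array([(u-K[0,2])/K[0,0],-(v-K[1,2])/K[1,1],-1]); o=E[:3,3]
    return o+r*(z-o[2])/r[2]
E
python3 - <<'E'
from h import *
for n,box in(("top",(205,125,305,200)),("side",(170,180,290,300))):
    c=dict(np.load(f"{n}0.npz")); W=cloud(c); x0,y0,x1,y1=box
    M=np.zeros(W.shape[:2],bool); M[y0:y1,x0:x1]=1
    L=M&(abs(W[...,2]-.098)<.006)
    lid=W[L][:,:2].astype(np.float32)
    r=cv2.minAreaRect(lid*1000); print(n,"lid",r, "z",np.median(W[L][:,2]), L.sum())
    H=(M&(W[...,2]>.122)&(W[...,2]<.16)&(c["image"].max(-1)<110)).astype(np.uint8)
    k,lab,st,ce=cv2.connectedComponentsWithStats(H)
    for i in range(1,k):
        if st[i,4]>3:
            p=W[lab==i]; q=p[p[:,2]>np.nanmax(p[:,2])-.008]; print(ce[i].round(1),st[i,4],p.mean(0).round(4),"top",q.mean(0).round(4))
    hsv=cv2.cvtColor(c["image"],cv2.COLOR_RGB2HSV)
    B=np.zeros(H.shape,np.uint8); bx=(228,208,252,232) if n=="top" else (262,272,288,306); B[bx[1]:bx[3],bx[0]:bx[2]]=1
    B=B*(W[...,2]>.012); p=W[B>0]; print("bottle",p[:,:2].min(0),p[:,:2].max(0),p[:,2].max(),"top",p[p[:,2]>.08].mean(0), "body",p[(p[:,2]<.06)].mean(0))
    for nm,px in (("red",(202,222)),("orange",(230,269)),("pink",(278,260)),("loupe",(363,184))):
        if n=="top": print(nm,W[px[1]-2:px[1]+3,px[0]-2:px[0]+3].reshape(-1,3).mean(0).round(3))
    s=c["image"][y0-20:y1+60,x0-25:x1+25]; s=cv2.resize(s,None,fx=4,fy=4,interpolation=cv2.INTER_CUBIC)[:600,:800]
    if n=="top": t=s
cv2.imwrite("pics/crop.png",t[:,:,::-1])
E
```

```text
top lid ((603.9152221679688, 221.27713012695312), (210.2031707763672, 148.59812927246094), 86.65078735351562) z 0.09839720820048092 3001
[242.4 141.6] 27 [0.6515 0.2446 0.1363] top [0.6518 0.2444 0.146 ]
[241.6 150.4] 24 [0.626  0.2459 0.1375] top [0.6264 0.2464 0.1434]
[265.6 159.9] 18 [0.5976 0.1798 0.1407] top [0.5992 0.1804 0.1461]
[275.  160.3] 21 [0.5963 0.1546 0.1407] top [0.598  0.1548 0.1437]
[255.2 182.7] 27 [0.5339 0.2064 0.144 ] top [0.5347 0.2075 0.151 ]
bottle [0.43459929 0.24816528] [0.46737797 0.28162556] 0.10296829686447784 top [0.44935114 0.26340523 0.09250337] body [0.44425203 0.25866479 0.04335157]
red [nan nan nan]
orange [0.309 0.279 0.08 ]
pink [0.332 0.149 0.084]
loupe [ 0.553 -0.093  0.04 ]
side lid ((560.1480712890625, 199.09036254882812), (267.07403564453125, 236.38697814941406), 86.36597442626953) z 0.1001127651010768 3589
[246.6 206.6] 48 [0.5982 0.1599 0.1362] top [0.599  0.1596 0.1443]
[239.4 213.8] 48 [0.5993 0.186  0.1372] top [0.6015 0.1855 0.1457]
[204.  222.8] 64 [0.6533 0.2496 0.1366] top [0.654  0.2494 0.1455]
[211.9 228.4] 62 [0.6278 0.2516 0.1368] top [0.6287 0.2516 0.1455]
[254.2 233.4] 55 [0.5353 0.2126 0.1416] top [0.5364 0.2114 0.1509]
bottle [0.43571635 0.2549339 ] [0.46770204 0.28564989] 0.10536905338946889 top [0.45083002 0.27056634 0.09333529] body [0.44382884 0.27733153 0.03837243]
```

View pics/crop.png

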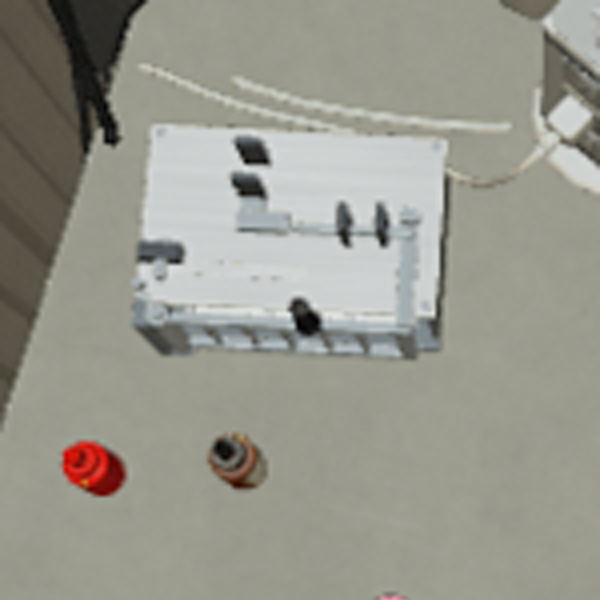

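The crop shows the brown bottle at (238,460) and the red one at (92,468). The first catch plates are at (250,150) and (248,185), the second's at (345,222) and (382,222), and the post is at (305,317). Both views agree on a tote origin of about (.6024,.2203) and yaw of −0.058, with all five features within 1 mm. The bottle is at about (.451,.267).

```bash
cat >> h.py <<'E'
from scipy.spatial.transform import Rotation as Ro
O=np.array([.6024,.2203]); TH=-.058
def tote(x,y): # mm -> world xy
    c,s=np.cos(TH),np.sin(TH); return O+np.array([c*x-s*y,s*x+c*y])/1000
def post(a): a=np.radians(a); return tote(-66-105*np.sin(a),90-105*np.cos(a))
def go(x,y,z,yaw=None,cur=None):
    """tool shift/turn to reach TCP x,y,z with tool y (fingers' line) at yaw deg, pointing down"""
    if cur is None:
        from bench import manip
        s=manip.observe(); cur=(s["position"],s["orientation"])
    p,R=np.array(cur[0]),Ro.from_rotvec(cur[1])
    t=R.inv().apply(np.array([x,y,z])-p)*1000
    out=f"t mm {t.round(1)}"
    if yaw is not None:
        w=np.radians(yaw); Y=np.array([np.cos(w),np.sin(w),0]);Z=np.array([0,0,-1.]);X=np.cross(Y,Z)
        out+=f" r deg {np.degrees((R.inv()*Ro.from_matrix(np.c_[X,Y,Z])).as_rotvec()).round(2)}"
    print(out)
E
python3 -c "
from h import *
go(.451,.267,.2,50); go(.36,-.1,.2,-5); go(.451,.267,.031,50)
c=dict(np.load('top0.npz'));print('red',ray(c,202,222,.09))"
```

```text
t mm [ 519.9 -640.8  -22.6] r deg [-5.0000e-02 -9.0000e-02 -1.1664e+02]
t mm [ 290.8 -340.   -23. ] r deg [-8.000e-02 -5.000e-02 -6.164e+01]
t mm [ 519.9 -640.5  146.4] r deg [-5.0000e-02 -9.0000e-02 -1.1664e+02]
red [0.43712679 0.35763125 0.09      ]
```

```bash
python3 -m crank '[{"tz":-0.023},{"tx":0.05,"ty":-0.06,"tz":-0.023,"rz":-10},{"tx":0.1,"ty":-0.12,"tz":-0.023,"rz":-20},{"tx":0.15,"ty":-0.18,"tz":-0.023,"rz":-30},{"tx":0.2,"ty":-0.24,"tz":-0.023,"rz":-40},{"tx":0.25,"ty":-0.29,"tz":-0.023,"rz":-50},{"tx":0.291,"ty":-0.34,"tz":-0.023,"rz":-61.6},{"tx":0.291,"ty":-0.34,"tz":-0.023,"rz":-61.6},{"tx":0.291,"ty":-0.34,"tz":-0.023,"rz":-61.6}]' 0.085 20
python3 -c "
from h import *
go(.451,.267,.2,50)"
```

```text
t mm [ 519.9 -640.8  -22.6] r deg [-5.0000e-02 -9.0000e-02 -1.1664e+02]invalid input at $[0]: expected keys tx, ty, tz, rx, ry, rz
```

```bash
python3 -m crank '[{"tx":0.05,"ty":-0.06,"tz":-0.023,"rx":0,"ry":0,"rz":-10},{"tx":0.1,"ty":-0.12,"tz":-0.023,"rx":0,"ry":0,"rz":-20},{"tx":0.15,"ty":-0.18,"tz":-0.023,"rx":0,"ry":0,"rz":-30},{"tx":0.2,"ty":-0.24,"tz":-0.023,"rx":0,"ry":0,"rz":-40},{"tx":0.25,"ty":-0.29,"tz":-0.023,"rx":0,"ry":0,"rz":-50},{"tx":0.291,"ty":-0.34,"tz":-0.023,"rx":0,"ry":0,"rz":-61.6},{"tx":0.291,"ty":-0.34,"tz":-0.023,"rx":0,"ry":0,"rz":-61.6},{"tx":0.291,"ty":-0.34,"tz":-0.023,"rx":0,"ry":0,"rz":-61.6}]' 0.085 20
python3 -c "
from h import *
go(.451,.267,.2,50)"
```

```text
time: 1.1
position: [0.3605, -0.0973, 0.2]
orientation: [-2.31, -2.128, -0.0]
contact_force: [-0.2, 0.1, 0.4]
grip_width: 0.0848
grasp_force: 0.0
t mm [3.705e+02 6.030e+01 2.000e-01] r deg [ 0.000e+00 -4.000e-02 -5.471e+01]
```

```bash
python3 -m crank '[{"tx":0.06,"ty":0.01,"tz":0,"rx":0,"ry":0,"rz":-10},{"tx":0.12,"ty":0.02,"tz":0,"rx":0,"ry":0,"rz":-20},{"tx":0.18,"ty":0.03,"tz":0,"rx":0,"ry":0,"rz":-30},{"tx":0.24,"ty":0.04,"tz":0,"rx":0,"ry":0,"rz":-40},{"tx":0.3,"ty":0.05,"tz":0,"rx":0,"ry":0,"rz":-50},{"tx":0.35,"ty":0.06,"tz":0,"rx":0,"ry":0,"rz":-54.7},{"tx":0.3705,"ty":0.06,"tz":0,"rx":0,"ry":0,"rz":-54.7},{"tx":0.3705,"ty":0.06,"tz":0,"rx":0,"ry":0,"rz":-54.7},{"tx":0.3705,"ty":0.06,"tz":0,"rx":0,"ry":0,"rz":-54.7}]'
python3 -c "
from h import *
go(.451,.267,.031,50)"
```

```text
time: 2.22
position: [0.4523, 0.2616, 0.2]
orientation: [-1.086, -2.948, 0.002]
contact_force: [0.2, 0.0, -0.4]
grip_width: 0.0854
grasp_force: 0.0
t mm [  4.6   3.5 169. ] r deg [-0.08  0.03 -0.44]
```

```bash
python3 -m crank '[{"tx":0.002,"ty":0.002,"tz":0,"rx":0,"ry":0,"rz":0},{"tx":0.002,"ty":0.002,"tz":0,"rx":0,"ry":0,"rz":0},{"tx":0.002,"ty":0.002,"tz":0.04,"rx":0,"ry":0,"rz":0},{"tx":0.002,"ty":0.002,"tz":0.08,"rx":0,"ry":0,"rz":0},{"tx":0.002,"ty":0.002,"tz":0.11,"rx":0,"ry":0,"rz":0},{"tx":0.002,"ty":0.002,"tz":0.14,"rx":0,"ry":0,"rz":0},{"tx":0.002,"ty":0.002,"tz":0.169,"rx":0,"ry":0,"rz":0},{"tx":0.002,"ty":0.002,"tz":0.169,"rx":0,"ry":0,"rz":0},{"tx":0.002,"ty":0.002,"tz":0.169,"rx":0,"ry":0,"rz":0}]'
python3 - <<'E'
from h import *
from bench import eyes
go(.451,.267,.031,50)
c=eyes.camera("side");cv2.imwrite("pics/s1.png",cv2.resize(c["image"][170:350,150:390],None,fx=3,fy=3)[:,:,::-1])
E
```

```text
time: 3.35
position: [0.4533, 0.2665, 0.0322]
orientation: [1.083, 2.948, 0.002]
contact_force: [0.4, -1.2, 0.3]
grip_width: 0.0854
grasp_force: 0.0
t mm [ 2.  -1.1  1.2] r deg [ 0.1   0.05 -0.35]
```

View pics/s1.png

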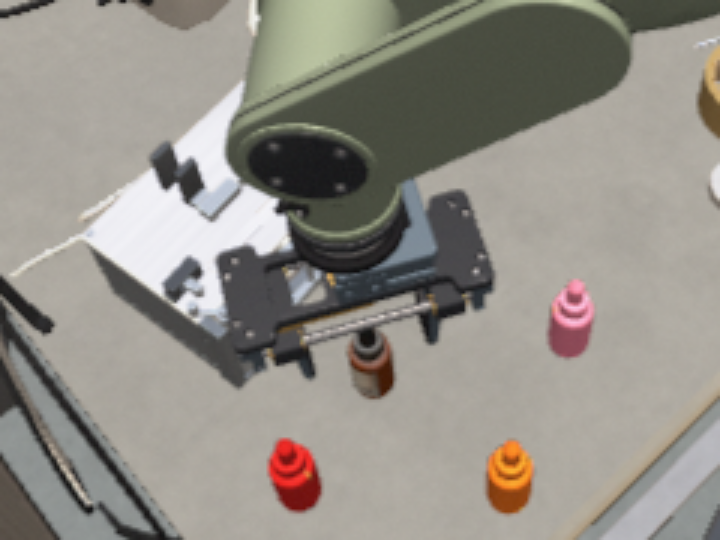

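The bottle, at (370,365) in the crop, shows between the two finger ends at (305,370) and (432,338). The centring needs a numeric check.

```bash
python3 - <<'E'
from h import *
c=dict(np.load("side0.npz"));E=c["extrinsics"];K=c["mtx"]
for nm,p in dict(tcp=(.4533,.2665,.0322),f1=(.4533+.0275,.2665+.0327,.0322),f2=(.4533-.0275,.2665-.0327,.0322),foot=(.451,.267,0),top=(.451,.267,.102)).items():
    q=E[:3,:3].T@(np.array(p)-E[:3,3]); u=K@np.array([q[0],-q[1],-q[2]]); u=u[:2]/u[2]; print(nm,((u-[150,170])*3).round())
E
```

```text
tcp [370. 361.]
f1 [317. 376.]
f2 [422. 345.]
foot [375. 379.]
top [366. 324.]
```

```bash
python3 -m crank '[{"tx":0.004,"ty":-0.001,"tz":0.001,"rx":0,"ry":0,"rz":0},{"tx":0.004,"ty":-0.001,"tz":0.001,"rx":0,"ry":0,"rz":0},{"tx":0.004,"ty":-0.001,"tz":0.001,"rx":0,"ry":0,"rz":0}]'
python3 -m crank '[{"tx":0,"ty":0,"tz":0,"rx":0,"ry":0,"rz":0},{"tx":0,"ty":0,"tz":0,"rx":0,"ry":0,"rz":0},{"tx":0,"ty":0,"tz":0,"rx":0,"ry":0,"rz":0},{"tx":0,"ty":0,"tz":0,"rx":0,"ry":0,"rz":0},{"tx":0,"ty":0,"tz":0,"rx":0,"ry":0,"rz":0},{"tx":0,"ty":0,"tz":0,"rx":0,"ry":0,"rz":0},{"tx":0,"ty":0,"tz":0,"rx":0,"ry":0,"rz":0},{"tx":0,"ty":0,"tz":0,"rx":0,"ry":0,"rz":0}]' 0.02 12
python3 -c "
from h import *
go(.44,.05,.14,50);go(.44,.05,.033,50)"
```

```text
time: 3.78
position: [0.4488, 0.2683, 0.0305]
orientation: [1.083, 2.949, 0.001]
contact_force: [-0.2, 0.4, -0.3]
grip_width: 0.0851
grasp_force: 0.0
time: 4.78
position: [0.4487, 0.2682, 0.0301]
orientation: [1.083, 2.949, 0.0]
contact_force: [0.7, 0.1, -0.1]
grip_width: 0.0228
grasp_force: 12.0
t mm [-134.5 -171.9 -109.9] r deg [ 0.    0.   -0.34]
t mm [-134.5 -172.    -2.9] r deg [ 0.    0.   -0.34]
```

```bash
python3 - <<'E'
from h import *
from bench import eyes,manip
print(manip.observe()["grip_width"])
a=[]
c=eyes.camera("side");a=cv2.resize(c["image"][240:330,220:320],None,fx=6,fy=6,interpolation=cv2.INTER_CUBIC)
cv2.imwrite("pics/s2.png",a[:,:,::-1])
W=cloud(c); hsv=cv2.cvtColor(c["image"],cv2.COLOR_RGB2HSV)
M=(hsv[...,1]>90)&((hsv[...,0]<15))&(hsv[...,2]<170); M[:, :255]=0;M[:,300:]=0;M[:260]=0;M[320:]=0
p=W[M];p=p[(p[:,2]>.005)]
for a,b in((.005,.02),(.02,.035),(.035,.05),(.05,.065)):
    q=p[(p[:,2]>a)&(p[:,2]<=b)];print(a,len(q),q.mean(0).round(4),q.min(0).round(4),q.max(0).round(4))
E
```

```text
0.02281404277594405
0.005 14 [0.4375 0.2714 0.0137] [0.4362 0.2636 0.0076] [0.4394 0.2778 0.0191]
0.02 11 [0.437  0.2708 0.0282] [0.4353 0.2627 0.0234] [0.4389 0.2772 0.0347]
0.035 18 [0.4372 0.271  0.0417] [0.4357 0.2608 0.035 ] [0.4396 0.2785 0.0499]
0.05 32 [0.4411 0.2766 0.0579] [0.4358 0.2656 0.0506] [0.4496 0.2832 0.0639]
```

View pics/s2.png

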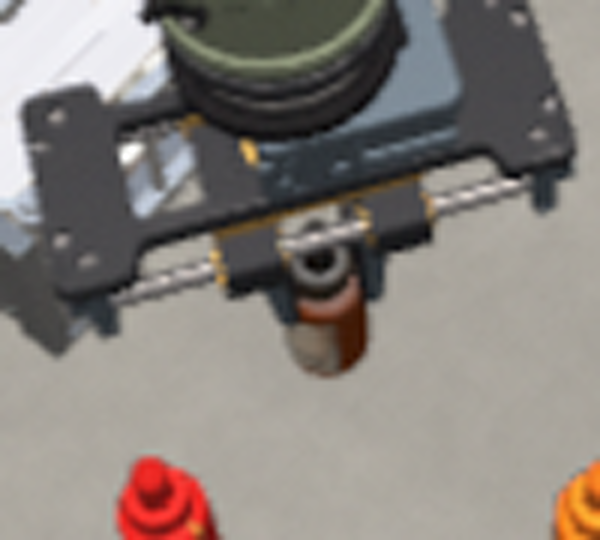

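The jaws have closed to 23 mm on a 33 mm body, with the bottle at (325,330) on the camera side of the fingers, so the grip is off-centre. I'll measure that before lifting.

```bash
python3 - <<'E'
from h import *
from bench import eyes
c=eyes.camera("side")
d=np.array([-.69,.72,0])
for nm,(u,v) in dict(footfront=(274.3,302.8)).items():
    p=ray(c,u,v,0); print(nm,p.round(4),"centre",(p-d*.0165).round(4))
for u in(268,281): print("edge z.03",u,ray(c,u,295,.03).round(4))
W=cloud(c)
B=W[285:303,264:284].reshape(-1,3); B=B[(B[:,2]>.006)&(B[:,2]<.052)]
from scipy.optimize import least_squares
f=least_squares(lambda q:np.hypot(B[:,0]-q[0],B[:,1]-q[1])-.0165,[.45,.265],loss="soft_l1",f_scale=.001); print(len(B),f.x,np.median(abs(f.fun)))
c0=dict(np.load("side0.npz"));W=cloud(c0);B=W[278:303,262:288].reshape(-1,3); B=B[(B[:,2]>.006)&(B[:,2]<.052)]
f=least_squares(lambda q:np.hypot(B[:,0]-q[0],B[:,1]-q[1])-.0165,[.45,.265],loss="soft_l1",f_scale=.001); print("before",len(B),f.x,np.median(abs(f.fun)))
E
```

```text
footfront [0.4429 0.2812 0.    ] centre [0.4543 0.2693 0.    ]
edge z.03 268 [0.4577 0.2822 0.03  ]
edge z.03 281 [0.432  0.2659 0.03  ]
103 [0.45256269 0.26829864] 0.00030229980124042363
before 113 [0.45298924 0.26858234] 0.0003249547878574656
```

The circle fit on the depth points puts the bottle at (.4526,.2683), which is within about 4 mm of the finger centre. The grip is centred whatever the width reads, so I'll try a small lift.

```bash
python3 -m crank '[{"tx":0,"ty":0,"tz":-0.008,"rx":0,"ry":0,"rz":0},{"tx":0,"ty":0,"tz":-0.016,"rx":0,"ry":0,"rz":0},{"tx":0,"ty":0,"tz":-0.025,"rx":0,"ry":0,"rz":0},{"tx":0,"ty":0,"tz":-0.025,"rx":0,"ry":0,"rz":0},{"tx":0,"ty":0,"tz":-0.025,"rx":0,"ry":0,"rz":0}]'
cat > b.py <<'E'
from h import *
from bench import eyes
import sys
c=eyes.camera("side");cv2.imwrite(f"pics/{sys.argv[1]}.png",c["image"][:,:,::-1])
hsv=cv2.cvtColor(c["image"],cv2.COLOR_RGB2HSV)
M=((hsv[...,1]>90)&(hsv[...,0]<12)&(hsv[...,2]<170)&(hsv[...,2]>40)).astype(np.uint8); M[:220]=0; M[:,:180]=0; M[:,420:]=0
k,lab,st,ce=cv2.connectedComponentsWithStats(M);W=cloud(c)
for i in range(1,k):
    if st[i,4]>25:
        p=W[lab==i]; print(ce[i].round(),st[i,4],p.mean(0).round(3),"z",np.nanmin(p[:,2]).round(4),np.nanmax(p[:,2]).round(4))
E
python3 b.py s3
```

```text
time: 5.5
position: [0.4486, 0.268, 0.0551]
orientation: [-1.083, -2.949, 0.0]
contact_force: [0.3, 0.2, -0.4]
grip_width: 0.023
grasp_force: 12.0
[276. 289.] 83 [nan nan nan] z 0.0005 0.106
[250. 334.] 119 [0.437 0.378 0.032] z 0.0004 0.06
```

```bash
python3 -c "
import cv2
a=cv2.imread('pics/s3.png')[230:330,220:340];cv2.imwrite('pics/s3c.png',cv2.resize(a,None,fx=6,fy=6,interpolation=cv2.INTER_CUBIC))"
```

```text
(no output)
```

View pics/s3c.png

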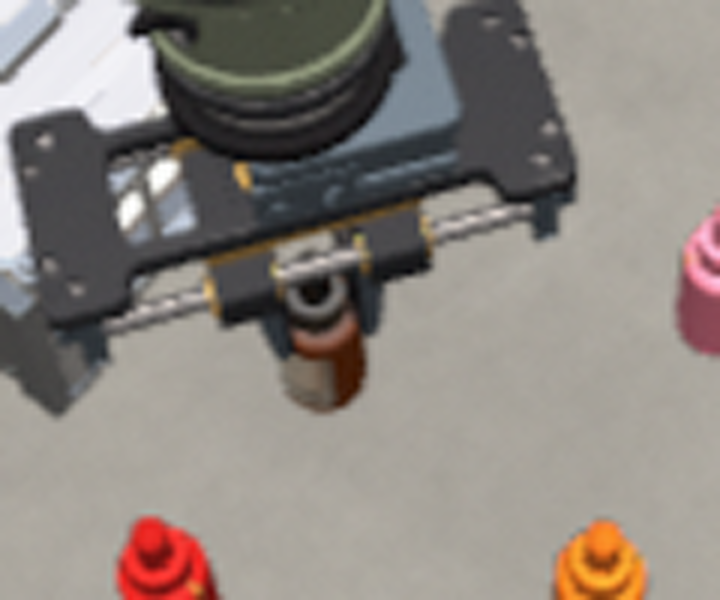

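The bottle foot at (325,410) rose about 4.5 px, as expected for 25 mm, and it is still held upright. Now I'll carry it to (.44,.05).

```bash
python3 -m crank '[{"tx":0,"ty":0,"tz":-0.03,"rx":0,"ry":0,"rz":0},{"tx":0,"ty":0,"tz":-0.06,"rx":0,"ry":0,"rz":0},{"tx":-0.02,"ty":-0.025,"tz":-0.08,"rx":0,"ry":0,"rz":0},{"tx":-0.045,"ty":-0.058,"tz":-0.085,"rx":0,"ry":0,"rz":0},{"tx":-0.07,"ty":-0.09,"tz":-0.085,"rx":0,"ry":0,"rz":0},{"tx":-0.095,"ty":-0.122,"tz":-0.085,"rx":0,"ry":0,"rz":0},{"tx":-0.118,"ty":-0.152,"tz":-0.085,"rx":0,"ry":0,"rz":0},{"tx":-0.1345,"ty":-0.172,"tz":-0.085,"rx":0,"ry":0,"rz":0},{"tx":-0.1345,"ty":-0.172,"tz":-0.085,"rx":0,"ry":0,"rz":0},{"tx":-0.1345,"ty":-0.172,"tz":-0.085,"rx":0,"ry":0,"rz":0}]'
python3 -c "
from h import *
go(.44,.05,.0315,50)"
```

```text
time: 6.8
position: [0.4399, 0.0504, 0.14]
orientation: [-1.083, -2.948, -0.0]
contact_force: [-0.1, 0.8, -0.5]
grip_width: 0.0228
grasp_force: 12.0
t mm [ -0.4  -0.3 108.5] r deg [ 0.01 -0.03 -0.35]
```

```bash
python3 -m crank '[{"tx":0,"ty":0,"tz":0.025,"rx":0,"ry":0,"rz":0},{"tx":0,"ty":0,"tz":0.05,"rx":0,"ry":0,"rz":0},{"tx":0,"ty":0,"tz":0.075,"rx":0,"ry":0,"rz":0},{"tx":0,"ty":0,"tz":0.09,"rx":0,"ry":0,"rz":0},{"tx":0,"ty":0,"tz":0.1,"rx":0,"ry":0,"rz":0},{"tx":0,"ty":0,"tz":0.105,"rx":0,"ry":0,"rz":0},{"tx":0,"ty":0,"tz":0.109,"rx":0,"ry":0,"rz":0},{"tx":0,"ty":0,"tz":0.109,"rx":0,"ry":0,"rz":0},{"tx":0,"ty":0,"tz":0.109,"rx":0,"ry":0,"rz":0}]'
```

```text
time: 7.92
position: [0.4403, 0.0499, 0.0315]
orientation: [1.083, 2.948, 0.001]
contact_force: [0.1, 0.3, -0.4]
grip_width: 0.0226
grasp_force: 12.0
```

```bash
python3 -m crank '[{"tx":0,"ty":0,"tz":0.001,"rx":0,"ry":0,"rz":0},{"tx":0,"ty":0,"tz":0.0015,"rx":0,"ry":0,"rz":0},{"tx":0,"ty":0,"tz":0.0015,"rx":0,"ry":0,"rz":0}]'
python3 -m crank '[{"tx":0,"ty":0,"tz":0,"rx":0,"ry":0,"rz":0},{"tx":0,"ty":0,"tz":0,"rx":0,"ry":0,"rz":0},{"tx":0,"ty":0,"tz":0,"rx":0,"ry":0,"rz":0},{"tx":0,"ty":0,"tz":0,"rx":0,"ry":0,"rz":0},{"tx":0,"ty":0,"tz":0,"rx":0,"ry":0,"rz":0},{"tx":0,"ty":0,"tz":0,"rx":0,"ry":0,"rz":0}]' 0.085
python3 -m crank '[{"tx":0,"ty":0,"tz":-0.03,"rx":0,"ry":0,"rz":0},{"tx":0,"ty":0,"tz":-0.07,"rx":0,"ry":0,"rz":0},{"tx":0,"ty":0,"tz":-0.12,"rx":0,"ry":0,"rz":0},{"tx":0,"ty":0,"tz":-0.17,"rx":0,"ry":0,"rz":0},{"tx":0,"ty":0,"tz":-0.17,"rx":0,"ry":0,"rz":0},{"tx":0,"ty":0,"tz":-0.17,"rx":0,"ry":0,"rz":0}]'
python3 - <<'E'
from h import *
from bench import eyes
c=eyes.camera("side");W=cloud(c)
M=(abs(W[...,0]-.44)<.035)&(abs(W[...,1]-.05)<.035)&(W[...,2]>.008)&(W[...,2]<.11)
p=W[M];print(len(p),p[:,2].max())
for a in(.01,.03,.05,.075,.09):
    q=p[(p[:,2]>a)&(p[:,2]<a+.015)];print(a,len(q),q.mean(0).round(4))
t=tote(36,30);print(tote(23,30),tote(49,30),tote(0,-63.5),tote(0,-37.5),post(0),post(77))
yaw=np.degrees(TH); go(*t,.2,yaw); go(*t,.119,yaw)
E
```

```text
time: 8.3
position: [0.4403, 0.05, 0.03]
orientation: [1.083, 2.948, 0.001]
contact_force: [0.2, 0.1, 2.8]
grip_width: 0.0228
grasp_force: 12.0
time: 9.05
position: [0.4399, 0.0499, 0.0296]
orientation: [1.083, 2.949, -0.0]
contact_force: [0.0, -0.6, 0.2]
grip_width: 0.0802
grasp_force: 0.0
time: 9.8
position: [0.4392, 0.0499, 0.1989]
orientation: [-1.083, -2.948, 0.001]
contact_force: [-0.4, 0.3, 0.6]
grip_width: 0.0851
grasp_force: 0.0
273 0.10393189833114092
0.01 37 [0.4389 0.0619 0.0171]
0.03 39 [0.4383 0.0618 0.0375]
0.05 68 [0.44   0.0592 0.059 ]
0.075 41 [0.4424 0.054  0.0799]
0.09 25 [0.4427 0.0527 0.0977]
[0.62710035 0.2489163 ] [0.65305663 0.24740915] [0.59871906 0.15690678] [0.60022622 0.18286306] [0.53564147 0.20915108] [0.43822205 0.29632496]
t mm [-25.  281.4  -2.3] r deg [-1.600e-01 -4.000e-02  5.299e+01]
t mm [-25.2 281.6  78.7] r deg [-1.600e-01 -4.000e-02  5.299e+01]
```

The bottle stands upright at about (.442,.052), 0.28 m from the hinge. Now the first catch: the fingers' line goes along tote x, centred on the shut position at x = 43.

```bash
python3 -c "
from h import *
go(*tote(43,30),.2,np.degrees(TH))"
python3 -m crank '[{"tx":-0.003,"ty":0.045,"tz":-0.001,"rx":0,"ry":0,"rz":9},{"tx":-0.006,"ty":0.09,"tz":-0.001,"rx":0,"ry":0,"rz":18},{"tx":-0.01,"ty":0.135,"tz":-0.001,"rx":0,"ry":0,"rz":27},{"tx":-0.016,"ty":0.18,"tz":-0.001,"rx":0,"ry":0,"rz":36},{"tx":-0.022,"ty":0.225,"tz":-0.001,"rx":0,"ry":0,"rz":45},{"tx":-0.028,"ty":0.265,"tz":-0.001,"rx":0,"ry":0,"rz":53},{"tx":-0.030,"ty":0.2855,"tz":-0.001,"rx":0,"ry":0,"rz":53},{"tx":-0.030,"ty":0.2855,"tz":-0.001,"rx":0,"ry":0,"rz":53},{"tx":-0.030,"ty":0.2855,"tz":-0.001,"rx":0,"ry":0,"rz":53},{"tx":-0.030,"ty":0.2855,"tz":-0.001,"rx":0,"ry":0,"rz":53}]' 0.07 20
python3 -c "
from h import *
go(*tote(43,30),.12,np.degrees(TH))"
```

```text
t mm [-30.6 285.7  -2.3] r deg [-1.600e-01 -4.000e-02  5.299e+01]
time: 11.1
position: [0.6468, 0.2474, 0.2006]
orientation: [-2.286, -2.155, 0.001]
contact_force: [0.3, 0.1, 0.2]
grip_width: 0.07
grasp_force: 0.0
t mm [ 0.4  0.2 80.6] r deg [-0.03  0.03 -0.04]
```

```bash
python3 -m crank '[{"tx":0,"ty":0,"tz":0.025,"rx":0,"ry":0,"rz":0},{"tx":0,"ty":0,"tz":0.05,"rx":0,"ry":0,"rz":0},{"tx":0,"ty":0,"tz":0.065,"rx":0,"ry":0,"rz":0},{"tx":0,"ty":0,"tz":0.08,"rx":0,"ry":0,"rz":0},{"tx":0,"ty":0,"tz":0.08,"rx":0,"ry":0,"rz":0},{"tx":0,"ty":0,"tz":0.08,"rx":0,"ry":0,"rz":0}]'
python3 -m crank '[{"tx":0,"ty":0,"tz":0,"rx":0,"ry":0,"rz":0},{"tx":0,"ty":0,"tz":0,"rx":0,"ry":0,"rz":0},{"tx":0,"ty":0,"tz":0,"rx":0,"ry":0,"rz":0},{"tx":0,"ty":0,"tz":0,"rx":0,"ry":0,"rz":0},{"tx":0,"ty":0,"tz":0,"rx":0,"ry":0,"rz":0},{"tx":0,"ty":0,"tz":0,"rx":0,"ry":0,"rz":0},{"tx":0,"ty":0,"tz":0,"rx":0,"ry":0,"rz":0},{"tx":0,"ty":0,"tz":0,"rx":0,"ry":0,"rz":0}]' 0.0 20
```

```text
time: 11.85
position: [0.6481, 0.2483, 0.1215]
orientation: [2.285, 2.155, 0.002]
contact_force: [-0.1, -0.0, -0.2]
grip_width: 0.0701
grasp_force: 0.0
time: 12.85
position: [0.6476, 0.2481, 0.1206]
orientation: [2.285, 2.156, -0.0]
contact_force: [-0.6, -0.7, 0.3]
grip_width: 0.0004
grasp_force: 0.0
```

The fingers met nothing (0.4 mm), so they are not around the plates. Together with the 23 mm bottle grip, that suggests they are not where the reported TCP says. I'll look.

```bash
python3 - <<'E'
from h import *
from bench import eyes
c=eyes.camera("side");np.savez("s4.npz",**c)
E=c["extrinsics"];K=c["mtx"]
im=c["image"].copy()
for p in((.6476,.2481,.1206),):
    q=E[:3,:3].T@(np.array(p)-E[:3,3]); u=K@np.array([q[0],-q[1],-q[2]]); u=u[:2]/u[2]; print(u)
a=cv2.resize(im[150:290,150:310],None,fx=5,fy=5,interpolation=cv2.INTER_CUBIC)[:600,:800]
cv2.imwrite("pics/s4.png",a[:,:,::-1]); print((u-[150,150])*5)
E
```

```text
[207.69436739 227.14974933]
[288.47183693 385.74874666]
```

View pics/s4.png

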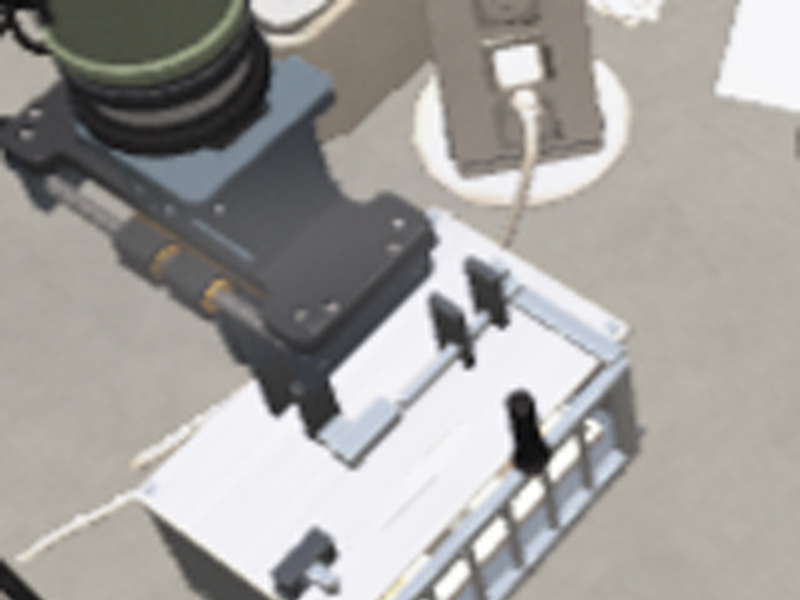

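```bash
python3 - <<'E'
from h import *
c=dict(np.load("s4.npz")); W=cloud(c)
for nm,(x,y) in dict(carL=(130,245),carR=(190,280),bodycorner=(300,330),body_r=(425,240),f1=(240,330),f2=(255,350),f3=(270,370),plate1=(275,395),pl1b=(280,405),plate2=(315,395),plate2b=(320,415),f4=(290,360),hub=(180,130)).items():
    u,v=150+x//5,150+y//5; print(nm,W[v,u].round(4),c["image"][v,u])
M=W[205:240,190:222]
q=M.reshape(-1,3); im=c["image"][205:240,190:222].reshape(-1,3)
d=(im.max(1)<95)&(q[:,2]>.1)&(q[:,2]<.2); q=q[d]
for z in np.arange(.1,.2,.01):
    s=q[(q[:,2]>=z)&(q[:,2]<z+.01)]
    if len(s): print(z.round(2),len(s),s.min(0).round(3),s.max(0).round(3))
E
```

```text
carL [0.6663 0.2825 0.2579] [94 93 93]
carR [0.6292 0.2851 0.2641] [ 98  98 100]
bodycorner [0.5659 0.287  0.2811] [82 80 85]
body_r [0.5579 0.2229 0.2718] [70 70 72]
f1 [0.6406 0.2654 0.1948] [73 75 80]
f2 [0.6393 0.2629 0.1768] [64 68 71]
f3 [0.6534 0.2507 0.1328] [60 60 60]
plate1 [0.6518 0.254  0.1168] [55 54 53]
pl1b [0.6532 0.2526 0.1048] [52 52 51]
plate2 [0.6275 0.2495 0.1315] [52 50 50]
plate2b [0.6278 0.2505 0.115 ] [52 50 49]
f4 [0.5721 0.2918 0.2612] [59 63 67]
hub [0.622  0.2693 0.3465] [39 39 38]
0.1 9 [0.627 0.247 0.104] [0.655 0.26  0.11 ]
0.11 30 [0.625 0.242 0.11 ] [0.655 0.259 0.119]
0.12 30 [0.626 0.242 0.12 ] [0.654 0.259 0.13 ]
0.13 36 [0.626 0.242 0.13 ] [0.655 0.26  0.14 ]
0.14 16 [0.625 0.245 0.14 ] [0.654 0.259 0.147]
0.16 9 [0.639 0.254 0.163] [0.653 0.267 0.17 ]
0.17 22 [0.638 0.256 0.17 ] [0.654 0.267 0.18 ]
0.18 17 [0.637 0.26  0.181] [0.654 0.267 0.189]
0.19 15 [0.637 0.262 0.191] [0.659 0.267 0.199]
```

The depth puts the closed fingertips near z = 0.16 while the reported TCP is at 0.12. Plan position agrees. I'll raise the tool and measure the tip height both closed and open.

```bash
cat > tip.py <<'E'
from h import *
from bench import eyes,manip
s=manip.observe(); p=s["position"]; c=eyes.camera("side"); W=cloud(c); c["image"]
R=Ro.from_rotvec(s["orientation"]); L=R.inv().apply((W-p).reshape(-1,3)).reshape(W.shape) # tool frame
print("tcp",p.round(4),"w",s["grip_width"])
M=(abs(L[...,0])<.05)&(abs(L[...,1])<.075)&(L[...,2]>-.12)&(L[...,2]<.03)&(W[...,2]>.152)
q=L[M]*1000
for z in range(-110,30,8):
    r=q[(q[:,2]>=z)&(q[:,2]<z+8)]
    if len(r): print(z,len(r),"x",r[:,0].min().round(),r[:,0].max().round(),"y",np.unique((r[:,1]/6).round()*6))
E
python3 -m crank '[{"tx":0,"ty":0,"tz":-0.03,"rx":0,"ry":0,"rz":0},{"tx":0,"ty":0,"tz":-0.06,"rx":0,"ry":0,"rz":0},{"tx":0,"ty":0,"tz":-0.08,"rx":0,"ry":0,"rz":0},{"tx":0,"ty":0,"tz":-0.08,"rx":0,"ry":0,"rz":0},{"tx":0,"ty":0,"tz":-0.08,"rx":0,"ry":0,"rz":0}]'
python3 tip.py
python3 -m crank '[{"tx":0,"ty":0,"tz":0,"rx":0,"ry":0,"rz":0},{"tx":0,"ty":0,"tz":0,"rx":0,"ry":0,"rz":0},{"tx":0,"ty":0,"tz":0,"rx":0,"ry":0,"rz":0},{"tx":0,"ty":0,"tz":0,"rx":0,"ry":0,"rz":0},{"tx":0,"ty":0,"tz":0,"rx":0,"ry":0,"rz":0},{"tx":0,"ty":0,"tz":0,"rx":0,"ry":0,"rz":0}]' 0.07 20
python3 tip.py
```

```text
time: 13.52
position: [0.647, 0.2479, 0.1995]
orientation: [-2.285, -2.155, 0.003]
contact_force: [-0.8, 0.7, -1.1]
grip_width: 0.0008
grasp_force: 0.0
tcp [0.647  0.2479 0.1995] w 0.0007831867789691476
-102 2 x 7.0 10.0 y [-12.]
-94 6 x 17.0 18.0 y [-12.  -6.]
-86 13 x 15.0 19.0 y [-12.  -6.   0.   6.]
-78 20 x 12.0 19.0 y [-12.  -6.   0.   6.  12.]
-70 26 x 7.0 19.0 y [-12.  -6.   0.   6.  12.]
-62 24 x 3.0 19.0 y [-12.  -6.  -0.   6.]
-54 27 x 4.0 19.0 y [-12.  -6.   0.   6.  12.]
-46 11 x 2.0 19.0 y [-6.  0.  6.]
time: 14.32
position: [0.6476, 0.2481, 0.2007]
orientation: [2.285, 2.156, 0.0]
contact_force: [0.4, 0.1, -0.4]
grip_width: 0.0575
grasp_force: 0.0
tcp [0.6476 0.2481 0.2007] w 0.05746750732956782
-110 7 x 8.0 14.0 y [30. 36.]
-102 12 x 5.0 12.0 y [30. 36.]
-94 17 x 2.0 19.0 y [-36. -30.  30.  36.  42.]
-86 24 x -5.0 19.0 y [-36. -30.  30.  36.  42.]
-78 29 x -7.0 19.0 y [-36. -30.  30.  36.  42.]
-70 30 x -9.0 19.0 y [-36. -30.  30.  36.  42.]
-62 31 x -15.0 19.0 y [-36. -30. -24.  30.  36.  42.]
-54 50 x -16.0 20.0 y [-42. -36. -30.  30.  36.]
-46 27 x -11.0 18.0 y [-36. -30.  30.  36.]
-38 2 x 9.0 16.0 y [30.]
```

The finger ends really lie about 39–40 mm short of the reported TCP, in both states and along the tool axis only. I'll allow for that: TCP z = wanted tip height − 0.039. Descending again to a tip height of about 0.121.

```bash
python3 -m crank '[{"tx":0,"ty":0,"tz":0.03,"rx":0,"ry":0,"rz":0},{"tx":0,"ty":0,"tz":0.06,"rx":0,"ry":0,"rz":0},{"tx":0,"ty":0,"tz":0.08,"rx":0,"ry":0,"rz":0},{"tx":0,"ty":0,"tz":0.095,"rx":0,"ry":0,"rz":0},{"tx":0,"ty":0,"tz":0.108,"rx":0,"ry":0,"rz":0},{"tx":0,"ty":0,"tz":0.118,"rx":0,"ry":0,"rz":0},{"tx":0,"ty":0,"tz":0.118,"rx":0,"ry":0,"rz":0},{"tx":0,"ty":0,"tz":0.118,"rx":0,"ry":0,"rz":0}]'
python3 -m crank '[{"tx":0,"ty":0,"tz":0,"rx":0,"ry":0,"rz":0},{"tx":0,"ty":0,"tz":0,"rx":0,"ry":0,"rz":0},{"tx":0,"ty":0,"tz":0,"rx":0,"ry":0,"rz":0},{"tx":0,"ty":0,"tz":0,"rx":0,"ry":0,"rz":0},{"tx":0,"ty":0,"tz":0,"rx":0,"ry":0,"rz":0},{"tx":0,"ty":0,"tz":0,"rx":0,"ry":0,"rz":0},{"tx":0,"ty":0,"tz":0,"rx":0,"ry":0,"rz":0},{"tx":0,"ty":0,"tz":0,"rx":0,"ry":0,"rz":0}]' 0.0 20
```

```text
time: 15.38
position: [0.648, 0.2483, 0.0833]
orientation: [2.285, 2.155, 0.002]
contact_force: [0.4, 0.7, 0.1]
grip_width: 0.0703
grasp_force: 0.0
time: 16.38
position: [0.6492, 0.2481, 0.0828]
orientation: [2.284, 2.154, 0.004]
contact_force: [4.9, 0.3, -0.9]
grip_width: 0.0187
grasp_force: 20.0
```

The width is 18.7 mm, which matches the 19 mm shut size, so the first catch is shut. Next: open, lift, and move to the second catch.

```bash
python3 -m crank '[{"tx":0,"ty":0,"tz":0,"rx":0,"ry":0,"rz":0},{"tx":0,"ty":0,"tz":0,"rx":0,"ry":0,"rz":0},{"tx":0,"ty":0,"tz":0,"rx":0,"ry":0,"rz":0},{"tx":0,"ty":0,"tz":0,"rx":0,"ry":0,"rz":0},{"tx":0,"ty":0,"tz":0,"rx":0,"ry":0,"rz":0},{"tx":0,"ty":0,"tz":-0.03,"rx":0,"ry":0,"rz":0},{"tx":0,"ty":0,"tz":-0.06,"rx":0,"ry":0,"rz":0},{"tx":0,"ty":0,"tz":-0.08,"rx":0,"ry":0,"rz":0},{"tx":0,"ty":0,"tz":-0.08,"rx":0,"ry":0,"rz":0},{"tx":0,"ty":0,"tz":-0.08,"rx":0,"ry":0,"rz":0}]' 0.07 20
python3 -c "
from h import *
go(*tote(0,-43.5),.162,np.degrees(TH)+90)"
```

```text
time: 17.62
position: [0.6469, 0.2479, 0.1615]
orientation: [-2.285, -2.155, 0.003]
contact_force: [-0.2, 0.2, 0.2]
grip_width: 0.0704
grasp_force: 0.0
t mm [-73.7 -42.8  -0.4] r deg [-1.100e-01 -4.000e-02 -9.001e+01]
```

```bash
python3 -m crank '[{"tx":-0.008,"ty":-0.005,"tz":0,"rx":0,"ry":0,"rz":-10},{"tx":-0.016,"ty":-0.01,"tz":0,"rx":0,"ry":0,"rz":-20},{"tx":-0.024,"ty":-0.015,"tz":0,"rx":0,"ry":0,"rz":-30},{"tx":-0.032,"ty":-0.02,"tz":0,"rx":0,"ry":0,"rz":-40},{"tx":-0.04,"ty":-0.025,"tz":0,"rx":0,"ry":0,"rz":-50},{"tx":-0.05,"ty":-0.03,"tz":0,"rx":0,"ry":0,"rz":-60},{"tx":-0.06,"ty":-0.035,"tz":0,"rx":0,"ry":0,"rz":-70},{"tx":-0.07,"ty":-0.043,"tz":0,"rx":0,"ry":0,"rz":-80},{"tx":-0.074,"ty":-0.043,"tz":0,"rx":0,"ry":0,"rz":-90},{"tx":-0.074,"ty":-0.043,"tz":0,"rx":0,"ry":0,"rz":-90}]'
python3 -m crank '[{"tx":0,"ty":0,"tz":0,"rx":0,"ry":0,"rz":0},{"tx":0,"ty":0,"tz":0,"rx":0,"ry":0,"rz":0}]'
python3 -c "
from h import *
go(*tote(0,-43.5),.082,np.degrees(TH)+90)"
```

```text
time: 18.88
position: [0.5996, 0.1764, 0.1613]
orientation: [-0.095, -3.138, 0.001]
contact_force: [0.4, 0.3, 0.3]
grip_width: 0.07
grasp_force: 0.0
time: 19.12
position: [0.6003, 0.177, 0.1622]
orientation: [-0.093, -3.14, 0.0]
contact_force: [0.5, 0.6, -0.2]
grip_width: 0.0699
grasp_force: 0.0
t mm [ 0.3 -0.1 80.2] r deg [-0.01 -0.03 -0.07]
```

```bash
python3 -m crank '[{"tx":0,"ty":0,"tz":0.025,"rx":0,"ry":0,"rz":0},{"tx":0,"ty":0,"tz":0.05,"rx":0,"ry":0,"rz":0},{"tx":0,"ty":0,"tz":0.065,"rx":0,"ry":0,"rz":0},{"tx":0,"ty":0,"tz":0.08,"rx":0,"ry":0,"rz":0},{"tx":0,"ty":0,"tz":0.08,"rx":0,"ry":0,"rz":0},{"tx":0,"ty":0,"tz":0.08,"rx":0,"ry":0,"rz":0}]'
python3 -m crank '[{"tx":0,"ty":0,"tz":0,"rx":0,"ry":0,"rz":0},{"tx":0,"ty":0,"tz":0,"rx":0,"ry":0,"rz":0},{"tx":0,"ty":0,"tz":0,"rx":0,"ry":0,"rz":0},{"tx":0,"ty":0,"tz":0,"rx":0,"ry":0,"rz":0},{"tx":0,"ty":0,"tz":0,"rx":0,"ry":0,"rz":0},{"tx":0,"ty":0,"tz":0,"rx":0,"ry":0,"rz":0},{"tx":0,"ty":0,"tz":0,"rx":0,"ry":0,"rz":0},{"tx":0,"ty":0,"tz":0,"rx":0,"ry":0,"rz":0}]' 0.0 20
```

```text
time: 19.88
position: [0.601, 0.1769, 0.0834]
orientation: [0.092, 3.139, 0.001]
contact_force: [0.4, -0.1, -0.0]
grip_width: 0.0702
grasp_force: 0.0
time: 20.88
position: [0.6006, 0.1773, 0.083]
orientation: [0.091, 3.139, 0.001]
contact_force: [-0.4, 0.6, 4.4]
grip_width: 0.0184
grasp_force: 20.0
```

The second catch is shut too (18.4 mm). Now the post: the fingers' line goes at about 139° yaw, which is mid-swing normal.

```bash
python3 -m crank '[{"tx":0,"ty":0,"tz":0,"rx":0,"ry":0,"rz":0},{"tx":0,"ty":0,"tz":0,"rx":0,"ry":0,"rz":0},{"tx":0,"ty":0,"tz":0,"rx":0,"ry":0,"rz":0},{"tx":0,"ty":0,"tz":0,"rx":0,"ry":0,"rz":0},{"tx":0,"ty":0,"tz":0,"rx":0,"ry":0,"rz":0},{"tx":0,"ty":0,"tz":-0.03,"rx":0,"ry":0,"rz":0},{"tx":0,"ty":0,"tz":-0.06,"rx":0,"ry":0,"rz":0},{"tx":0,"ty":0,"tz":-0.08,"rx":0,"ry":0,"rz":0},{"tx":0,"ty":0,"tz":-0.08,"rx":0,"ry":0,"rz":0},{"tx":0,"ty":0,"tz":-0.08,"rx":0,"ry":0,"rz":0}]' 0.05 20
python3 -c "
from h import *
go(*post(0),.162,139)"
```

```text
time: 22.12
position: [0.5997, 0.1766, 0.1616]
orientation: [-0.091, -3.139, 0.001]
contact_force: [-1.1, 0.9, -0.2]
grip_width: 0.05
grasp_force: 0.0
t mm [65.8 28.8 -0.3] r deg [ 1.000e-02 -1.000e-01 -5.234e+01]
```

```bash
python3 -m crank '[{"tx":0.015,"ty":0.006,"tz":0,"rx":0,"ry":0,"rz":-10},{"tx":0.03,"ty":0.012,"tz":0,"rx":0,"ry":0,"rz":-20},{"tx":0.045,"ty":0.02,"tz":0,"rx":0,"ry":0,"rz":-30},{"tx":0.06,"ty":0.026,"tz":0,"rx":0,"ry":0,"rz":-40},{"tx":0.066,"ty":0.029,"tz":0,"rx":0,"ry":0,"rz":-50},{"tx":0.066,"ty":0.029,"tz":0,"rx":0,"ry":0,"rz":-52.3},{"tx":0.066,"ty":0.029,"tz":0,"rx":0,"ry":0,"rz":-52.3},{"tx":0.066,"ty":0.029,"tz":0,"rx":0,"ry":0,"rz":-52.3},{"tx":0.066,"ty":0.029,"tz":0,"rx":0,"ry":0,"rz":-52.3}]'
python3 -c "
from h import *
go(*post(0),.079,139)"
python3 -m crank '[{"tx":0,"ty":0,"tz":0.025,"rx":0,"ry":0,"rz":0},{"tx":0,"ty":0,"tz":0.05,"rx":0,"ry":0,"rz":0},{"tx":0,"ty":0,"tz":0.07,"rx":0,"ry":0,"rz":0},{"tx":0,"ty":0,"tz":0.083,"rx":0,"ry":0,"rz":0},{"tx":0,"ty":0,"tz":0.083,"rx":0,"ry":0,"rz":0},{"tx":0,"ty":0,"tz":0.083,"rx":0,"ry":0,"rz":0}]'
python3 -m crank '[{"tx":0,"ty":0,"tz":0,"rx":0,"ry":0,"rz":0},{"tx":0,"ty":0,"tz":0,"rx":0,"ry":0,"rz":0},{"tx":0,"ty":0,"tz":0,"rx":0,"ry":0,"rz":0},{"tx":0,"ty":0,"tz":0,"rx":0,"ry":0,"rz":0},{"tx":0,"ty":0,"tz":0,"rx":0,"ry":0,"rz":0},{"tx":0,"ty":0,"tz":0,"rx":0,"ry":0,"rz":0},{"tx":0,"ty":0,"tz":0,"rx":0,"ry":0,"rz":0}]' 0.0 25
python3 - <<'E'
from h import *
from bench import manip
s=manip.observe()
print(s["qpos"].round(2)); R=Ro.from_rotvec(s["orientation"])
# rows relative to post(0), steps of 8 deg, up to 82
for a in list(range(0,85,8))+[78,80,82]:
    d=post(a)-post(0); print(a,(R.inv().apply([*d,0])*1000).round(1))
E
```

```text
time: 23.25
position: [0.5361, 0.2095, 0.1623]
orientation: [1.301, -2.859, 0.0]
contact_force: [-0.1, 0.4, -0.7]
grip_width: 0.0501
grasp_force: 0.0
t mm [ 0.5  0.1 83.3] r deg [ 0.01 -0.03 -0.07]
time: 24.0
position: [0.5368, 0.2098, 0.0804]
orientation: [-1.301, 2.858, -0.0]
contact_force: [-0.5, 0.1, 1.3]
grip_width: 0.0499
grasp_force: 0.0
time: 24.88
position: [0.5363, 0.2093, 0.0798]
orientation: [-1.302, 2.859, -0.001]
contact_force: [0.6, -2.4, 1.2]
grip_width: 0.0134
grasp_force: 25.0
[ 0.35  0.4   1.71 -0.    1.04 -2.07]
0 [0. 0. 0.]
8 [ 8.1 12.2 -0. ]
16 [14.5 25.4 -0. ]
24 [18.9 39.3 -0. ]
32 [21.4 53.8 -0. ]
40 [21.8 68.4 -0. ]
48 [20.2 83.  -0.1]
56 [16.6 97.2 -0.1]
64 [ 1.110e+01  1.107e+02 -1.000e-01]
72 [ 3.700e+00  1.234e+02 -1.000e-01]
80 [-5.400e+00  1.349e+02 -1.000e-01]
78 [-3.000e+00  1.321e+02 -1.000e-01]
80 [-5.400e+00  1.349e+02 -1.000e-01]
82 [-7.900e+00  1.375e+02 -1.000e-01]
```

The post is gripped at 13.4 mm. Swinging along the arc.

```bash
python3 -m crank '[{"tx":0.0043,"ty":0.006,"tz":0,"rx":0,"ry":0,"rz":0},{"tx":0.0081,"ty":0.0122,"tz":0,"rx":0,"ry":0,"rz":0},{"tx":0.0115,"ty":0.0187,"tz":0,"rx":0,"ry":0,"rz":0},{"tx":0.0145,"ty":0.0254,"tz":0,"rx":0,"ry":0,"rz":0},{"tx":0.0169,"ty":0.0323,"tz":0,"rx":0,"ry":0,"rz":0},{"tx":0.0189,"ty":0.0393,"tz":0,"rx":0,"ry":0,"rz":0},{"tx":0.0204,"ty":0.0465,"tz":0,"rx":0,"ry":0,"rz":0},{"tx":0.0214,"ty":0.0538,"tz":0,"rx":0,"ry":0,"rz":0},{"tx":0.0218,"ty":0.0611,"tz":0,"rx":0,"ry":0,"rz":0},{"tx":0.0218,"ty":0.0684,"tz":0,"rx":0,"ry":0,"rz":0}]'
python3 -c "
from h import *
for a in (36,40): print(post(a))
for a in (40,48,56,64,72,78,80): go(*post(a),.079)"
```

```text
time: 26.12
position: [0.4693, 0.2365, 0.0795]
orientation: [1.301, -2.858, 0.003]
contact_force: [1.4, -6.3, 1.7]
grip_width: 0.0131
grasp_force: 25.0
[0.47519023 0.23274818]
[0.46968625 0.23758749]
t mm [-1.1  0.4  0.5]
t mm [-2.7 15.   0.5]
t mm [-6.3 29.2  0.5]
t mm [-11.9  42.7   0.5]
t mm [-19.3  55.4   0.4]
t mm [-25.9  64.1   0.4]
t mm [-28.3  66.9   0.4]
```

```bash
python3 -m crank '[{"tx":-0.0006,"ty":0.0073,"tz":0,"rx":0,"ry":0,"rz":0},{"tx":-0.0016,"ty":0.0146,"tz":0,"rx":0,"ry":0,"rz":0},{"tx":-0.0032,"ty":0.0218,"tz":0,"rx":0,"ry":0,"rz":0},{"tx":-0.0052,"ty":0.0288,"tz":0,"rx":0,"ry":0,"rz":0},{"tx":-0.0078,"ty":0.0357,"tz":0,"rx":0,"ry":0,"rz":0},{"tx":-0.0107,"ty":0.0423,"tz":0,"rx":0,"ry":0,"rz":0},{"tx":-0.0143,"ty":0.0488,"tz":0,"rx":0,"ry":0,"rz":0},{"tx":-0.0181,"ty":0.055,"tz":0,"rx":0,"ry":0,"rz":0},{"tx":-0.0225,"ty":0.061,"tz":0,"rx":0,"ry":0,"rz":0},{"tx":-0.0248,"ty":0.0637,"tz":0,"rx":0,"ry":0,"rz":0}]'
python3 -m crank '[{"tx":0,"ty":0,"tz":0,"rx":0,"ry":0,"rz":0},{"tx":0,"ty":0,"tz":0,"rx":0,"ry":0,"rz":0},{"tx":0,"ty":0,"tz":0,"rx":0,"ry":0,"rz":0},{"tx":0,"ty":0,"tz":0,"rx":0,"ry":0,"rz":0}]'
python3 - <<'E'
from h import *
from bench import eyes,manip
p=manip.observe()["position"]; c,s=np.cos(TH),np.sin(TH); d=p[:2]-O; x,y=(c*d[0]+s*d[1])*1e3,(-s*d[0]+c*d[1])*1e3
print("angle",np.arctan2(-(x+66),90-y),"r",np.hypot(x+66,y-90))
c=eyes.camera("side");W=cloud(c)
M=(abs(W[...,0]-.44)<.035)&(abs(W[...,1]-.05)<.035)&(W[...,2]>.008)&(W[...,2]<.11);print("bottle",W[M].mean(0),W[M][:,2].max())
cv2.imwrite("pics/end.png",c["image"][:,:,::-1])
E
```

```text
time: 27.38
position: [0.4379, 0.2986, 0.0794]
orientation: [1.302, -2.858, 0.001]
contact_force: [2.0, -5.1, 1.0]
grip_width: 0.0134
grasp_force: 25.0
time: 27.88
position: [0.4379, 0.2982, 0.0794]
orientation: [1.301, -2.858, 0.0]
contact_force: [0.3, -4.4, -0.6]
grip_width: 0.0134
grasp_force: 25.0
angle 1.362353523094956 r 104.99321284964924
bottle [0.43902337 0.0595677  0.05015557] 0.08706909650345518
```

View pics/end.png

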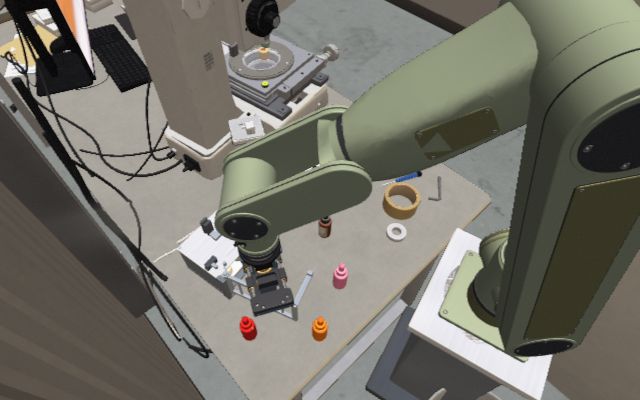

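The gate stands out at about (300,290), held by the fingers at 1.36 rad. The brown bottle stands at (324,227), and the red, orange and pink ones have not moved. I'm handing it in.

```bash
python3 -c "
from bench import manip
print(manip.job_done())"
```

```text
the job is handed in; nothing more can be done
None
```

I've handed the job in at about 28 s of the 72 s: the bottle stands 0.28 m from the hinge, both catches are squeezed shut (18.7 and 18.4 mm over the faces), and the fingers hold the gate still at about 1.36 rad. No verdict came back, and the arm hid the loupe, counter and mount in the last picture, so I couldn't check those three.

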